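Pull up the clamp nut of the mill's spare grinding head

ROBOT

A 6-joint arm with a two-finger parallel gripper is mounted at the origin on a cart in front of the work surface, level with it; the furniture and walls round the work are solid. World frame = base frame: x ahead of the robot, y to its left, z up, the work surface at z = 0. Lengths are in m, angles in rad, forces in N, time in s.
With the tool pointing down it reaches from about 0.35 to 0.95 m from the base axis. Payload 17.4 kg.
Tool frame: the origin (TCP) lies between the finger pads; the fingertips stand 25 mm ahead of it and the grasp point (between the pads) lies 6 mm ahead of it (bot.nose_length is the distance from the TCP to the fingertips, in m); z points along the fingers, y is the line along which they close (so a half turn about z gives the same grasp; the last joint's range is limited). The gripper opens to 93 mm and grips with 3 to 60 N. Pads are 15 mm wide; open, the fingers measure 128 mm over their backs; the gripper's body (75 mm by 188 mm) begins 65 mm behind the grasp point.
Start: joints at [-1.309, 0.116, 1.442, -0, 1.584, -0.038], TCP at [0.199, -0.645, 0.206] pointing down, gripper open.
Joint ranges: [-2.83, 2.83], [-0.83, 2.19], [0.07, 2.5], [-1.14, 4.28], [0.01, 3], [-2.97, 2.97]. Speed limits (rad/s): [1.89, 1.89, 2.22, 3.14, 3.14, 3.14].

INTERFACE

Orientations are given as a unit quaternion [x, y, z, w].
In Python, from plant import bot gives the robot as it stands.
- The arm moves only by the tool send_rows, never from a script. Its argument "series" is text: rows parted by semicolons, each of 6 numbers parted by spaces: the shift along the world's x, y, z each as a share of 0.2 m, from -1 to 1, then the turn, a rotation vector about the world's x, y, z each as a share of pi/2 rad, from -1 to 1. In form: dx dy dz ax ay az; .... A call has 1 to 20 rows; each row is the pose to reach, as a shift and turn from the pose commanded when the call began; what a row does not reach only later rows make up. A row lasts 1/12 s, in which the tool goes at most 41.7 mm and 7.16 degrees, less where a joint would pass 70% of its speed; a pose out of reach is approached as far as the arm can. A call with a number of a shift or a turn outside -1 to 1 is refused whole. A call with a gripper value outside its range is refused whole. "grip" is the closure, from 0 (fully open) to 1 (shut), set as the call begins (left out, the last holds). The fingers move at their own pace and stop on an object; "force" is the grip in N (left out, the last holds). Time passes only in rows, so rows that repeat a pose let the fingers close. It gives the time, the measured TCP pose, the force, the opening and the grip force at its end, in the units of the state.
- bot.get_obs(): the state, without advancing time (a new reading comes with each control period).
- bot.capture(name): name is "side" or "top" or "wrist"; returns a dict with "pixels" (384x512x3 uint8, blue, green, red), "mtx" (3x3 intrinsics, pixels), "R" (3x3) and "t" (3): a world point X has camera coordinates R X + t; the wrist camera has in their place "mount" (4x4, takes a point from camera to tool coordinates, whose origin is the TCP and whose axes are the flange's). Camera axes: x right, y down, z forward; pixel columns grow to the right and rows downward; lengths in m; the calibration is good to about 2 mm. The wrist camera is an equidistant fisheye: a pixel r from the principal point sees the ray r / f radians off the axis. A picture is of the moment at which its call begins: read the wrist's pose just before it. There is no depth.
- bot.job_done(): hands the job in; it is judged then, once.
The state is a dict: "time": time; "q": joint angles; "qd": joint speeds; "tau": joint torques, N m; "ee_pos": TCP position; "eef_rot": TCP orientation; "contact_force": force on the tool from outside, world axes, zero at the start; "moment": the same for the moment, N m; "width": finger opening in m; "finger_force": force on a finger pad.
Only numpy, scipy, OpenCV 4.12 (cv2) and the standard library are available. Lean on these libraries where they do the work, as an engineer would, in place of code of your own. Each camera call takes 0.05 s, during which the arm holds its last target. There are 200 camera calls.

TASK

With the ring end of the wrench, tighten the clamp nut of the mill's spare grinding head until it comes up solid at about 1.2 N m, no tighter: turn it clockwise as far as the mouth of the cup lets the handle swing, lift the wrench off, swing it back and reseat it for each further stroke, without ramming the casting. Then lay the wrench flat on the bench clear of the head, and leave the other things where they are.

Things in the scene. Friction and masses are not known exactly. Their poses are not given: they have to be found in the camera images.
- grinding_head: Spare grinding head, fixed: an aluminium cup 136 mm across on a 150 x 150 x 8 mm steel plate. Origin: underside of the plate, on the nut's axis; z up; -x points out through the middle of the discharge mouth, the gap in its wall. Wall: inner radius 54, outer 62, top 68 mm up. A flat lip, up to 25 mm high, juts 92 mm out under the mouth. A burr disc 70 mm wide is fitted inside.
- head_wall: The cup's wall with its bosses; same origin and axes as the head. The mouth's two edges are round bosses, radius 9 mm, 70 mm high, 58 mm from the nut's axis, 53 degrees either side of the mouth's middle (-x): the handle of a wrench on the nut meets them about 35 degrees either side of the middle. Soft casting: never press the wrench on it with more than 20 N.
- clamp_nut: Steel hexagon nut in the middle of the cup, 41 mm across flats; flats face its own +x and every 60 degrees from it. Origin on its axis at height 0, z up. Turns only about z, clockwise seen from above to tighten; stays where left, does not sink. Its sides are greased, friction about 0.1.
- nut_flange (a point): On the nut's axis at the top of its round flange (60 mm wide, 33 mm above the bench): the underside of a fully seated ring rests here. The nut has some 65 to 95 degrees to go (differs each time, unmarked), stiffening from 0.4 to 0.6 N m (spring washer), then it comes up solid at a stop. Wanted tightness there: about 1.2 N m, that is 12 N at the wrench's grip point; 2 N m strains it.
- nut_top (a point): Top of the hexagon, 55 mm above the bench, 22 mm above the flange. Full width up to about 49 mm, chamfered above to 36 mm. The spindle end, 27 mm thick, stands out of it to 59 mm: a ring lifted above that can be swung back freely.
- wrench: Steel combination wrench, 0.22 to 0.35 kg, 243 mm long, 14 mm thick, flat on the bench left or right of the head. Origin: centre of the hole of its closed ring end, at the underside. -x runs along the handle. Ring 65 mm wide; six-sided through-hole 43 mm across flats, flats facing +x and every 60 degrees: on the nut it has 1 mm and about 5 degrees of play each way. The far open end does not fit.
- wrench_grip (a point): Where to grip the wrench across its handle, near its centre of mass: 100 mm from the ring's centre (x = -100 mm), 7 mm above the underside. The handle is 17 mm wide, its faces from 1.5 to 12.5 mm above the underside, straight from x = -30 to -172 mm.
- parts_tin: Bystander: closed flat tin, 74 x 100 x 25 mm, on the side of the head where the wrench is not. Origin at the centre of its underside.
- worn_burr: Bystander: the old toothed grinding disc, 70 mm across, 11 mm high, lying on the bench. Origin at the centre of its underside.
- portion_cup: Bystander: small clear cup, 62 mm across, 34 mm high. Origin at the centre of its underside.
- hex_key: Bystander: L-shaped key, 98 x 29 x 5 mm, lying on the bench in front of the head. Origin at the centre of its underside.
Not all that is in view belongs to the job. Several things have the shape of the wrench; the one meant has the colours described above.

How it is judged:
By the outcome, as a careful person would: the job done as asked, in the order asked, and still so for the second after the job is handed in, with the robot touching nothing.
It also fails if it takes over 72 s, if anything falls off the work surface, if the arm or the gripper's body presses on something with over 40 N, if the wrist force passes 120 N, or if a joint passes its speed limit or range.

## Working session

There is one attempt and no reset: what is moved stays moved. The work goes in short steps, Python scripts to look and compute and a tool call to move; the robot and the scene stay as the last step left them, time stands still between calls to the robot, and variables do not carry over. Pictures are saved under pics/ and viewed, at most 13 in all, crops included, and the job is handed in when it is done.

Besides the shell and the picture viewer there is one more tool, called after "Emit:" as name(argument=value, ...) on one line, values as JSON. send_rows: Moves the arm, as the interface text tells. Shift numbers are shares of 0.2 m and turn numbers shares of pi/2 rad, none past 1 either way. Its arguments: {"type":"object","properties":{"series":{"type":"string"},"grip":{"type":"number"},"force":{"type":"number"}},"required":["series"]}

```bash
ls; mkdir -p pics; cat > h.py <<'E'
from plant import bot
import numpy as np, cv2
from scipy.spatial.transform import Rotation as Ro
def ray(c,u,v):
    K=c["mtx"];R=np.array(c["R"]);t=np.array(c["t"])
    d=R.T@np.linalg.inv(K)@np.array([u,v,1.]);return -R.T@t,d
def onz(c,u,v,z):
    o,d=ray(c,u,v);return o+d*(z-o[2])/d[2]
def proj(c,X):
    p=np.array(c["mtx"])@(np.array(c["R"])@np.asarray(X,float)+np.array(c["t"]));return p[:2]/p[2]
E
python3 - <<'E'
from h import *
o=bot.get_obs();print(o)
for n in("top","side"):
    c=bot.capture(n);cv2.imwrite(f"pics/{n}0.png",c["pixels"]);np.save(f"{n}0.npy",c,allow_pickle=True)
    print(n,-np.array(c["R"]).T@c["t"],c["mtx"])
a=np.load("top0.npy",allow_pickle=True).item()
b=np.load("side0.npy",allow_pickle=True).item()
cv2.imwrite("pics/top0b.png",cv2.resize(a["pixels"],(800,600),interpolation=cv2.INTER_CUBIC))
E
```

```text
pics
{'time': 0.0, 'q': array([-1.30878844e+00,  1.16489792e-01,  1.44228953e+00, -5.04854249e-06,
        1.58395520e+00, -3.77946844e-02]), 'qd': array([ 0.00097235, -0.00131153, -0.00042772,  0.00230115,  0.00127433,
        0.00046403]), 'tau': array([-5.03004077e-03, -7.21278119e+01, -6.22613168e+01,  7.73738022e-02,
        2.37835612e-02, -1.20583350e-04]), 'ee_pos': array([ 0.19928656, -0.64468606,  0.20558754]), 'eef_rot': array([ 9.88785668e-01,  1.49340470e-01, -6.63797318e-05, -5.67067839e-04]), 'contact_force': array([-0.69583086,  0.51285682, -0.30777415]), 'moment': array([0.05866864, 0.04563846, 0.02879322]), 'finger_force': 0.0, 'width': 0.09305336842295694}
top [ 0.31565833 -0.10074908  1.54077241] [[433.92425387   0.         256.55869264]
 [  0.         433.92425387 193.14154759]
 [  0.           0.           1.        ]]
side [0.28601947 1.03606099 0.89836407] [[405.92403271   0.         249.14099392]
 [  0.         405.92403271 191.32094546]
 [  0.           0.           1.        ]]
```

View pics/top0b.png

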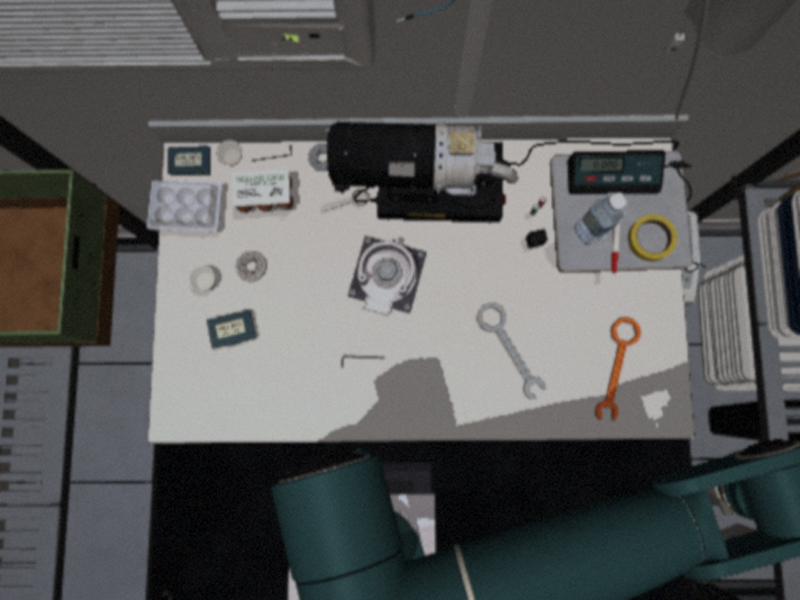

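View pics/side0.png

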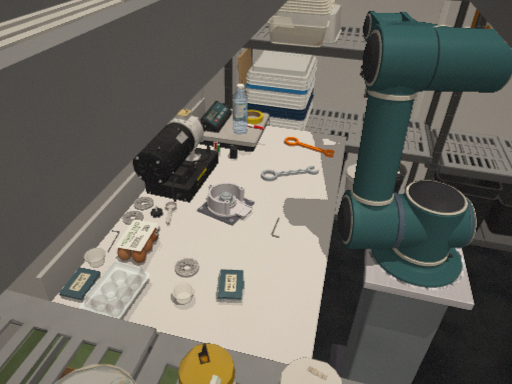

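The top view shows the head at about (386,272) with its mouth facing down-left. There are three wrench-shaped candidates, by position in the 800x600 top view:
- Steel-grey wrench, ring at (491,318).
- Orange wrench, ring at (625,330).
- Small grey item at (345,203), beside the motor.

The steel-grey one to the right of the head fits the description: it is steel, full length and on the opposite side from the tin. I'll confirm it in a crop and measure.

```bash
python3 - <<'E'
from h import *
c=np.load("top0.npy",allow_pickle=True).item();im=c["pixels"]
# wrench mask
hsv=cv2.cvtColor(im,cv2.COLOR_BGR2HSV)
x0,y0,x1,y1=298,188,354,260
g=cv2.cvtColor(im,cv2.COLOR_BGR2GRAY)
sub=g[y0:y1,x0:x1];bg=cv2.medianBlur(im,31) ; bg=cv2.cvtColor(bg,cv2.COLOR_BGR2GRAY)[y0:y1,x0:x1]
m=((bg.astype(int)-sub)>30).astype(np.uint8)
n,l,s,cen=cv2.connectedComponentsWithStats(m);print(s,cen)
k=1+np.argmax(s[1:,4]);ys,xs=np.nonzero(l==k)
P=np.array([onz(c,x+x0,y+y0,0.008)[:2] for x,y in zip(xs,ys)])
mu=P.mean(0);w,V=np.linalg.eigh(np.cov((P-mu).T));d=V[:,1]
if d[0]<0:d=-d   # toward ring (farther x)
t=(P-mu)@d;print("mu",mu,"dir",d,np.degrees(np.arctan2(d[1],d[0])),"len",np.ptp(t))
print("ring centre est",mu+d*(t.max()-0.0325),"grip",mu+d*(t.max()-0.1325))
for u,v,z,nm in((386,272,.055,"nut"),(491,318,.007,"ring"),(535,386,.007,"open"),(625,330,0.007,"orange"),(380,305,.025,"lip"),(345,203,0,"q")):
    print(nm,onz(c,u*.64,v*.64,z))
A=cv2.resize(im[140:265,215:360],None,fx=5,fy=5,interpolation=cv2.INTER_CUBIC)[:600];cv2.imwrite("pics/crop1.png",A)
E
```

```text
[[   0    0   56   72 3545]
 [   7    6   44   61  487]] [[27.49873061 35.7280677 ]
 [27.50924025 33.83983573]]
mu [ 0.47204265 -0.33278011] dir [0.87469042 0.48468204] 28.9916424175125 len 0.23196970536562894
ring centre est [ 0.54082768 -0.29466506] grip [ 0.45335864 -0.34313326]
nut [ 0.63695684 -0.05743566  0.055     ]
ring [ 0.5375994  -0.29530548  0.007     ]
open [ 0.38257395 -0.38920831  0.007     ]
orange [ 0.50718951 -0.59860214  0.007     ]
lip [ 0.5671284  -0.04261395  0.025     ]
q [0.81666382 0.04042962 0.        ]
```

View pics/crop1.png

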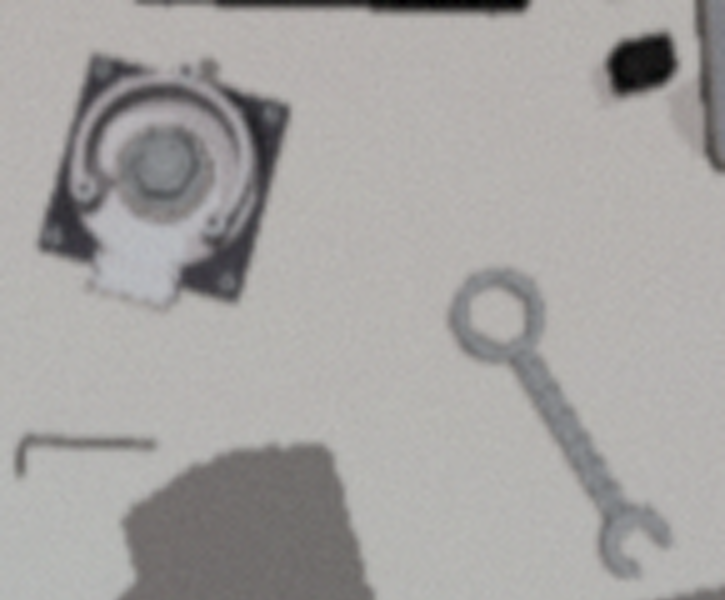

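The crop confirms it: the steel-grey wrench has its ring at crop (497,315) and open end at (635,540). The nut is at (163,168), with the mouth facing down-left. Next I'll work out the approach.

```bash
python3 - <<'E'
from h import *
o=bot.get_obs();R=Ro.from_quat(o["eef_rot"]).as_matrix();print(R.round(3))
print("tool x yaw",np.degrees(np.arctan2(R[1,0],R[0,0])),"y yaw",np.degrees(np.arctan2(R[1,1],R[0,1])))
w=bot.capture("wrist");print(w["mount"],w["mtx"])
c=np.load("top0.npy",allow_pickle=True).item()
for u,v in((95,55),(288,100),(240,300),(40,248)):print(onz(c,215+u/5,140+v/5,.008))
E
```

```text
[[ 0.955  0.295 -0.   ]
 [ 0.295 -0.955  0.001]
 [ 0.    -0.001 -1.   ]]
tool x yaw 17.177700469319323 y yaw -72.82229831453766
[[-5.19840968e-04 -9.56169207e-01 -2.92814236e-01  8.05704316e-02]
 [ 9.99999861e-01 -5.24169190e-04 -6.36801571e-05 -1.03065552e-03]
 [-9.25951953e-05 -2.92814228e-01  9.56169347e-01 -1.80219073e-01]
 [ 0.00000000e+00  0.00000000e+00  0.00000000e+00  1.00000000e+00]] [[297.31863964   0.         245.70964581]
 [  0.         297.31863964 188.37783837]
 [  0.           0.           1.        ]]
[ 0.73358921 -0.00890893  0.008     ]
[ 0.69842128 -0.14908697  0.008     ]
[ 0.55188406 -0.11267933  0.008     ]
[0.59102725 0.03052906 0.008     ]
```

Emit:
send_rows(series="0.15 0.15 0 0 0 0.03; 0.3 0.3 0 0 0 0.05; 0.45 0.45 0 0 0 0.07; 0.6 0.6 0 0 0 0.09; 0.75 0.75 0 0 0 0.11; 0.9 0.9 0 0 0 0.13; 0.95 1 0 0 0 0.131; 0.95 1 0 0 0 0.131; 0.95 1 0 0 0 0.131")

```text
time: 0.9
ee_pos: [0.3901, -0.4439, 0.2064]
eef_rot: [0.968, 0.251, -0.0, 0.0]
contact_force: [-0.4, -0.2, 0.1]
width: 0.0928
finger_force: 0.0
```

Emit:
send_rows(series="0.1 0.15 0 0 0 0; 0.2 0.3 0 0 0 0; 0.3 0.45 -0.05 0 0 0; 0.32 0.51 -0.1 0 0 0; 0.32 0.51 -0.1 0 0 0; 0.32 0.51 -0.1 0 0 0")

```text
time: 1.4
ee_pos: [0.4528, -0.3434, 0.1858]
eef_rot: [0.968, 0.25, -0.0, -0.0]
contact_force: [-0.0, 0.2, 0.9]
width: 0.0928
finger_force: 0.0
```

```bash
cat >> h.py <<'E'
def wcam(w,o):
    "camera pose in world"
    T=np.eye(4);T[:3,:3]=Ro.from_quat(o["eef_rot"]).as_matrix();T[:3,3]=o["ee_pos"];return T@np.array(w["mount"])
def won(w,T,u,v,z):
    K=w["mtx"];x=(u-K[0,2])/K[0,0];y=(v-K[1,2])/K[1,1];r=np.hypot(x,y)
    d=np.array([x/r*np.sin(r),y/r*np.sin(r),np.cos(r)]) if r>0 else np.array([0,0,1.])
    d=T[:3,:3]@d;p=T[:3,3];return p+d*(z-p[2])/d[2]
def wproj(w,T,X):
    p=T[:3,:3].T@(np.asarray(X,float)-T[:3,3]);th=np.arctan2(np.hypot(*p[:2]),p[2]);K=w["mtx"]
    return K[:2,2]+K[0,0]*th*p[:2]/np.hypot(*p[:2])
def rect(w,T,z,x0,x1,y0,y1,s):
    "top-down map of plane z: row 0 = x1, col 0 = y1 (x up, y left), s px per m"
    H,W=int((x1-x0)*s),int((y1-y0)*s);mx=np.zeros((H,W),np.float32);my=mx.copy()
    i,j=np.mgrid[:H,:W];X=np.stack([x1-i/s,y1-j/s,np.full((H,W),z)],-1)-T[:3,3];p=X@T[:3,:3]
    h=np.hypot(p[...,0],p[...,1]);th=np.arctan2(h,p[...,2]);K=w["mtx"]
    return cv2.remap(w["pixels"],(K[0,2]+K[0,0]*th*p[...,0]/h).astype(np.float32),(K[1,2]+K[0,0]*th*p[...,1]/h).astype(np.float32),cv2.INTER_CUBIC)
E
python3 - <<'E'
from h import *
o=bot.get_obs();w=bot.capture("wrist");T=wcam(w,o);print(o["time"],o["ee_pos"],o["eef_rot"],o["contact_force"])
np.save("w1.npy",dict(w=w,T=T,o=o),allow_pickle=True)
R=rect(w,T,0.008,.33,.63,-.45,-.20,2000);cv2.imwrite("pics/w1r.png",R)
cv2.imwrite("pics/w1.png",np.hstack([w["pixels"],cv2.resize(R,None,fx=.57,fy=.57)[:384,:285]][:2]) if 0 else R)
g=cv2.cvtColor(R,cv2.COLOR_BGR2GRAY);print(R.shape,np.percentile(g,[5,25,50,75,95]))
E
```

```text
1.4 [ 0.45280027 -0.34337585  0.18581175] [ 9.68179544e-01  2.50255991e-01 -4.69110517e-04 -3.00027561e-04] [-0.04074893  0.22097486  0.89100649]
(600, 500, 3) [109. 138. 144. 222. 224.]
```

View pics/w1r.png

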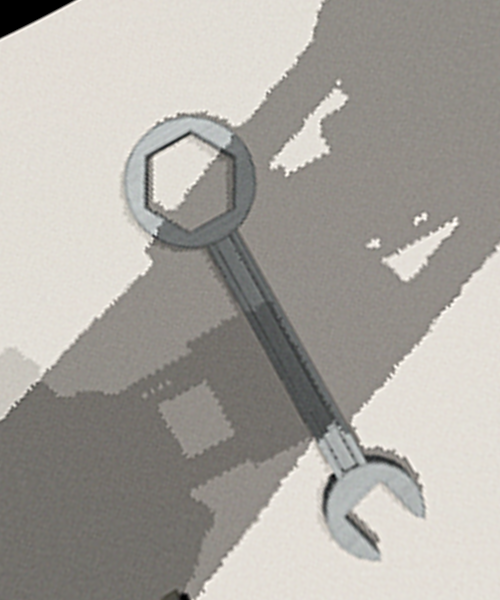

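The rectified wrist view shows the wrench's ring centre at (191,181), world (0.5395,-0.2955). The ring is about 130 px across, which is 65 mm as given. The handle yaw is 29°, so the TCP is already over the grip point; I'll go down and grip.

Emit:
send_rows(series="-0.004 -0.003 -0.15 0 0 0; -0.004 -0.003 -0.3 0 0 0; -0.004 -0.003 -0.45 0 0 0; -0.004 -0.003 -0.6 0 0 0; -0.004 -0.003 -0.7 0 0 0; -0.004 -0.003 -0.76 0 0 0; -0.004 -0.003 -0.79 0 0 0; -0.004 -0.003 -0.794 0 0 0; -0.004 -0.003 -0.794 0 0 0; -0.004 -0.003 -0.794 0 0 0")

```text
time: 2.28
ee_pos: [0.453, -0.3443, 0.0291]
eef_rot: [0.968, 0.25, 0.001, 0.001]
contact_force: [0.0, 0.1, 0.5]
width: 0.0934
finger_force: 0.0
```

Emit:
send_rows(series="0 0 0 0 0 0; 0 0 0 0 0 0; 0 0 0 0 0 0; 0 0 0 0 0 0; 0 0 0 0 0 0; 0 0 0 0 0 0; 0 0 0 0 0 0; 0 0 0 0 0 0; 0 0 0 0 0 0; 0 0 0 0 0 0", grip=1, force=50)

```text
time: 3.12
ee_pos: [0.4525, -0.3435, 0.0275]
eef_rot: [0.968, 0.25, -0.0, -0.0]
contact_force: [0.2, 0.3, -0.9]
width: 0.0311
finger_force: 0.0
```

Emit:
send_rows(series="0 0 0 0 0 0; 0 0 0 0 0 0; 0 0 0 0 0 0; 0 0 0 0 0 0; 0 0 0 0 0 0; 0 0 0 0 0 0")

```text
time: 3.62
ee_pos: [0.4525, -0.3435, 0.0275]
eef_rot: [0.968, 0.25, -0.0, -0.0]
contact_force: [0.6, -0.6, 0.1]
width: 0.0004
finger_force: 0.0
```

Emit:
send_rows(series="0 0 0.1 0 0 0; 0 0 0.25 0 0 0; 0 0 0.4 0 0 0; 0 0 0.55 0 0 0; 0 0 0.6 0 0 0; 0 0 0.6 0 0 0; 0 0 0.6 0 0 0")

```text
time: 4.2
ee_pos: [0.4525, -0.3435, 0.147]
eef_rot: [0.968, 0.25, 0.0, 0.0]
contact_force: [0.5, 0.6, 0.3]
width: 0.0006
finger_force: 0.0
```

```bash
python3 - <<'E'
from h import *
o=bot.get_obs();w=bot.capture("wrist");T=wcam(w,o);print(o["time"],o["ee_pos"],bot.nose_length)
np.save("w2.npy",dict(w=w,T=T,o=o),allow_pickle=True)
R=rect(w,T,0.008,.33,.63,-.45,-.20,1300)
cv2.imwrite("pics/w2.png",np.hstack([w["pixels"][:,150:],np.pad(R,((0,384-R.shape[0]) if R.shape[0]<384 else (0,0),(0,0),(0,0)))[:384]]))
E
```

```text
4.2 [ 0.45248713 -0.34345586  0.14697206] 0.025
```

View pics/w2.png

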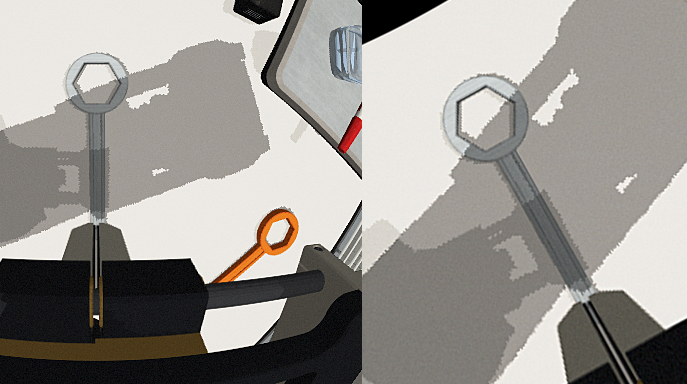

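The wrench is untouched: the ring is at panel (486,118), world (0.539,-0.295). The fingers closed on nothing, so I'll check where the fingertips really are.

```bash
python3 - <<'E'
from h import *
D=np.load("w2.npy",allow_pickle=True).item();w,T,o=D["w"],D["T"],D["o"]
M=np.linalg.inv(w["mount"]);K=w["mtx"]
for x in(0,.0075,.011):
  for z in(0,.006,.015,.025,.035):
    p=(M@[x,0,z,1])[:3];h=np.hypot(*p[:2]);th=np.arctan2(h,p[2]);print(x,z,(K[:2,2]+K[0,0]*th*p[:2]/h).round(1))
s=bot.capture("side");cv2.imwrite("pics/s2.png",s["pixels"])
X=o["ee_pos"]
for z in(0,.025):print("side proj",z,proj(s,X-[0,0,z]))
u,v=proj(s,X).astype(int);A=s["pixels"][v-45:v+45,u-60:u+60];cv2.imwrite("pics/s2c.png",cv2.resize(A,None,fx=6,fy=6,interpolation=cv2.INTER_CUBIC));print(u,v)
E
```

```text
0 0 [247.6 225.3]
0 0.006 [247.6 221.7]
0 0.015 [247.5 216.7]
0 0.025 [247.4 211.5]
0 0.035 [247.4 206.8]
0.0075 0 [247.6 214.9]
0.0075 0.006 [247.6 211.5]
0.0075 0.015 [247.5 206.8]
0.0075 0.025 [247.4 202. ]
0.0075 0.035 [247.4 197.6]
0.011 0 [247.7 209.9]
0.011 0.006 [247.6 206.6]
0.011 0.015 [247.5 202.1]
0.011 0.025 [247.4 197.5]
0.011 0.035 [247.4 193.3]
side proj 0 [296.07132671 141.84335902]
side proj 0.025 [295.478012   147.53903388]
296 141
```

View pics/s2c.png

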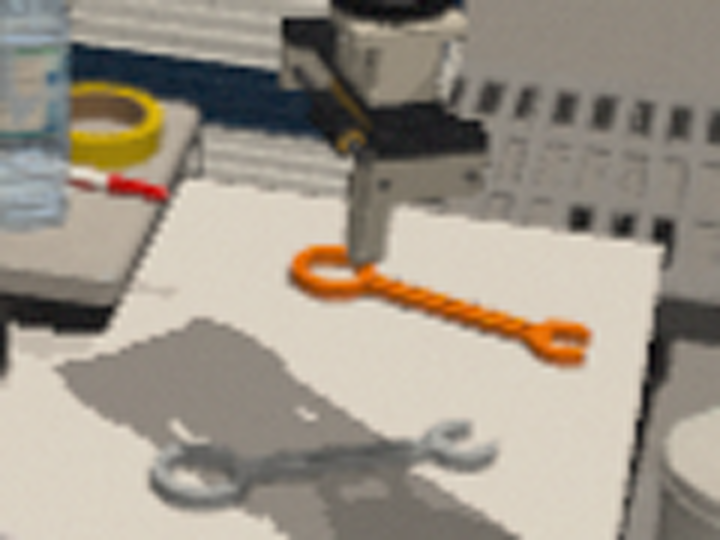

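The side crop shows the fingertips at about (365,265), where the TCP projects (360,270), rather than 25 mm below it at (357,307). So the fingers really end near the TCP, about 25 mm shorter than stated, and they closed above the handle. I'll open and go down lower, feeling for the bench.

Emit:
send_rows(series="0 0 0 0 0 0; 0 0 0 0 0 0; 0 0 0 0 0 0; 0 0 0 0 0 0; 0 0 0 0 0 0; 0 0 0 0 0 0; 0 0 0 0 0 0; 0 0 0 0 0 0; 0 0 0 0 0 0; 0 0 -0.1 0 0 0; 0 0 -0.25 0 0 0; 0 0 -0.4 0 0 0; 0 0 -0.5 0 0 0; 0 0 -0.6 0 0 0; 0 0 -0.65 0 0 0; 0 0 -0.675 0 0 0; 0 0 -0.675 0 0 0; 0 0 -0.675 0 0 0", grip=0)

```text
time: 5.8
ee_pos: [0.4529, -0.3438, 0.0135]
eef_rot: [0.968, 0.25, 0.0, 0.0]
contact_force: [1.0, -0.8, 0.0]
width: 0.0932
finger_force: 0.0
```

Emit:
send_rows(series="0 0 -0.01 0 0 0; 0 0 -0.02 0 0 0; 0 0 -0.02 0 0 0; 0 0 -0.02 0 0 0")

```text
time: 6.13
ee_pos: [0.4526, -0.3436, 0.0089]
eef_rot: [0.968, 0.25, 0.0, 0.0]
contact_force: [-0.9, 0.9, -0.7]
width: 0.093
finger_force: 0.0
```

Emit:
send_rows(series="0 0 -0.01 0 0 0; 0 0 -0.02 0 0 0; 0 0 -0.02 0 0 0; 0 0 -0.02 0 0 0")

```text
time: 6.47
ee_pos: [0.4525, -0.3434, 0.0044]
eef_rot: [0.968, 0.25, -0.0, -0.0]
contact_force: [0.0, -0.1, 0.3]
width: 0.0929
finger_force: 0.0
```

Emit:
send_rows(series="0 0 -0.01 0 0 0; 0 0 -0.01 0 0 0; 0 0 -0.01 0 0 0")

```text
time: 6.72
ee_pos: [0.4525, -0.3435, 0.0024]
eef_rot: [0.968, 0.25, -0.0, -0.0]
contact_force: [1.0, -1.0, 0.4]
width: 0.0932
finger_force: 0.0
```

Emit:
send_rows(series="0 0 -0.005 0 0 0; 0 0 -0.01 0 0 0; 0 0 -0.01 0 0 0")

```text
time: 6.97
ee_pos: [0.4525, -0.3434, 0.0003]
eef_rot: [0.968, 0.25, -0.0, -0.0]
contact_force: [0.4, -0.3, -0.7]
width: 0.0929
finger_force: 0.0
```

Emit:
send_rows(series="0 0 -0.005 0 0 0; 0 0 -0.01 0 0 0; 0 0 -0.01 0 0 0")

```text
time: 7.22
ee_pos: [0.4524, -0.3434, -0.0017]
eef_rot: [0.968, 0.25, -0.0, -0.0]
contact_force: [-0.4, -0.7, -0.3]
width: 0.093
finger_force: 0.0
```

Emit:
send_rows(series="0 0 -0.005 0 0 0; 0 0 -0.01 0 0 0; 0 0 -0.01 0 0 0")

```text
time: 7.47
ee_pos: [0.4524, -0.3434, -0.0037]
eef_rot: [0.968, 0.25, -0.0, -0.0]
contact_force: [0.5, -0.0, 0.6]
width: 0.0928
finger_force: 0.0
```

Emit:
send_rows(series="0 0 -0.005 0 0 0; 0 0 -0.01 0 0 0; 0 0 -0.01 0 0 0")

```text
time: 7.72
ee_pos: [0.4524, -0.3434, -0.0057]
eef_rot: [0.968, 0.25, -0.0, -0.0]
contact_force: [0.2, -0.3, 0.1]
width: 0.0927
finger_force: 0.0
```

Emit:
send_rows(series="0 0 -0.005 0 0 0; 0 0 -0.01 0 0 0; 0 0 -0.01 0 0 0")

```text
time: 7.97
ee_pos: [0.4525, -0.3435, -0.0077]
eef_rot: [0.968, 0.25, -0.0, -0.0]
contact_force: [0.1, -0.2, -0.4]
width: 0.0929
finger_force: 0.0
```

```bash
python3 - <<'E'
from h import *
o=bot.get_obs();s=bot.capture("side");print(o["ee_pos"],o["contact_force"])
u,v=proj(s,[.4524,-.3434,0]).astype(int);A=s["pixels"][v-35:v+25,u-45:u+45]
R=Ro.from_quat(o["eef_rot"]).as_matrix()
for sg in(-1,1):
  for z in (0,.03):
    p=proj(s,[.4524,-.3434,z]+R[:,1]*sg*.055);print(sg,z,((p-[u-45,v-35])*8).round())
cv2.imwrite("pics/s3.png",cv2.resize(A,None,fx=8,fy=8,interpolation=cv2.INTER_CUBIC))
E
```

```text
[ 0.45246568 -0.34345393 -0.00767458] [ 0.09857546 -0.17225474 -0.36343723]
-1 0 [402. 347.]
-1 0.03 [408. 296.]
1 0 [332. 230.]
1 0.03 [336. 181.]
```

View pics/s3.png

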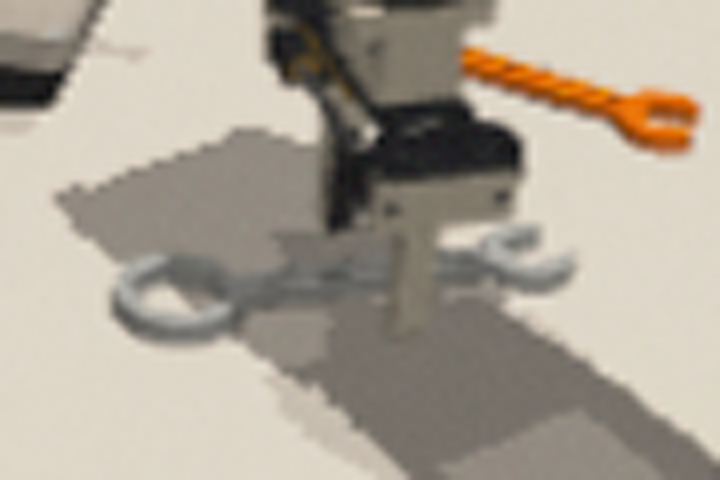

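The near fingertip is at about (405,335) and the bench point under it at (402,347), so the tips are still some 5–7 mm up. I'll go a little lower, then close.

Emit:
send_rows(series="0 0 -0.005 0 0 0; 0 0 -0.01 0 0 0; 0 0 -0.01 0 0 0")

```text
time: 8.27
ee_pos: [0.4525, -0.3434, -0.0097]
eef_rot: [0.968, 0.25, -0.0, -0.0]
contact_force: [-0.4, -0.1, 0.6]
width: 0.0936
finger_force: 0.0
```

Emit:
send_rows(series="0 0 -0.005 0 0 0; 0 0 -0.01 0 0 0; 0 0 -0.01 0 0 0")

```text
time: 8.52
ee_pos: [0.4525, -0.3434, -0.0117]
eef_rot: [0.968, 0.25, -0.0, -0.0]
contact_force: [0.2, 0.1, -0.3]
width: 0.093
finger_force: 0.0
```

Emit:
send_rows(series="0 0 0 0 0 0; 0 0 0 0 0 0; 0 0 0 0 0 0; 0 0 0 0 0 0; 0 0 0 0 0 0; 0 0 0 0 0 0; 0 0 0 0 0 0; 0 0 0 0 0 0; 0 0 0 0 0 0; 0 0 0 0 0 0; 0 0 0 0 0 0; 0 0 0 0 0 0; 0 0 0 0 0 0; 0 0 0 0 0 0; 0 0 0 0 0 0", grip=1, force=50)

```text
time: 9.77
ee_pos: [0.4526, -0.3436, -0.0114]
eef_rot: [0.968, 0.25, 0.0, 0.0]
contact_force: [0.1, 0.0, -0.2]
width: 0.0161
finger_force: 50.0
```

Gripped: the fingers stopped at 16 mm with 50 N. I'll lift and carry the wrench to the right of the head to view the nut.

Emit:
send_rows(series="0 0 0.05 0 0 0; 0 0 0.15 0 0 0; 0 0 0.3 0 0 0; 0 0 0.45 0 0 0; 0 0.1 0.6 0 0 -0.02; 0.07 0.25 0.66 0 0 -0.05; 0.15 0.4 0.66 0 0 -0.08; 0.22 0.55 0.66 0 0 -0.1; 0.27 0.7 0.66 0 0 -0.1; 0.27 0.8 0.66 0 0 -0.1; 0.27 0.8 0.66 0 0 -0.1; 0.27 0.8 0.66 0 0 -0.1; 0.27 0.8 0.66 0 0 -0.1")

```text
time: 10.85
ee_pos: [0.5064, -0.1838, 0.1209]
eef_rot: [0.985, 0.173, -0.0, 0.0]
contact_force: [0.5, -0.3, -3.4]
width: 0.0164
finger_force: 50.0
```

```bash
python3 - <<'E'
from h import *
o=bot.get_obs();w=bot.capture("wrist");T=wcam(w,o);print(o["time"],o["ee_pos"],o["eef_rot"],o["contact_force"],o["width"],T[:3,3])
s=bot.capture("side");t=bot.capture("top")
np.save("w4.npy",dict(w=w,T=T,o=o,s=s,t=t),allow_pickle=True)
x,y=.637,-.058
R=rect(w,T,0.055,x-.1,x+.1,y-.1,y+.1,2000)
u,v=proj(t,o["ee_pos"]).astype(int)
cv2.imwrite("pics/w4.png",np.hstack([R,cv2.resize(w["pixels"],(400,300))[:, :].copy() if 0 else cv2.copyMakeBorder(cv2.resize(w["pixels"],(400,300)),0,100,0,0,cv2.BORDER_CONSTANT)]))
E
```

```text
10.85 [ 0.50639737 -0.18376736  0.12085585] [ 9.84835063e-01  1.73493186e-01 -3.99486547e-05  1.04918312e-04] [ 0.45886151 -0.31925653 -3.35736421] 0.016408925872910915 [ 0.58180592 -0.15516696  0.30106661]Traceback (most recent call last):
  File "<stdin>", line 8, in <module>
    return _nx.concatenate(arrs, 1, dtype=dtype, casting=casting)
           ~~~~~~~~~~~~~~~^^^^^^^^^^^^^^^^^^^^^^^^^^^^^^^^^^^^^^^
ValueError: all the input array dimensions except for the concatenation axis must match exactly, but along dimension 0, the array at index 0 has size 399 and the array at index 1 has size 400
```

```bash
python3 - <<'E'
from h import *
D=np.load("w4.npy",allow_pickle=True).item();w,T=D["w"],D["T"]
x,y=.637,-.058
R=rect(w,T,0.055,x-.1,x+.1,y-.1,y+.1,2001)[:400,:400]
B=cv2.copyMakeBorder(cv2.resize(w["pixels"],(400,300)),0,100,0,0,cv2.BORDER_CONSTANT)
cv2.imwrite("pics/w4.png",np.hstack([R,B]))
E
```

```text
(no output)
```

View pics/w4.png

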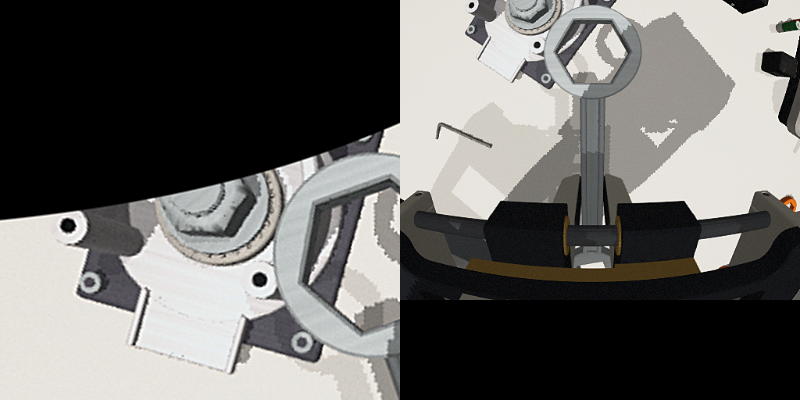

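The wrist view shows the nut cut off at the top edge, at left panel (210,200), and the ring at (593,52) in the right panel. The ring top is about 27 mm above the TCP, which agrees with the bench grasp. I'll move forward and up for a full view of the nut.

Emit:
send_rows(series="0.1 0 0.1 0 0 0; 0.22 0 0.2 0 0 0; 0.32 0 0.25 0 0 0; 0.35 0 0.25 0 0 0; 0.35 0 0.25 0 0 0; 0.35 0 0.25 0 0 0")

```text
time: 11.5
ee_pos: [0.5758, -0.1838, 0.1694]
eef_rot: [0.985, 0.173, -0.001, -0.0]
contact_force: [-0.5, -1.2, -2.5]
width: 0.0164
finger_force: 50.0
```

```bash
python3 - <<'E'
from h import *
o=bot.get_obs();w=bot.capture("wrist");T=wcam(w,o);print(o["time"],o["ee_pos"],o["eef_rot"],T[:3,3])
np.save("w5.npy",dict(w=w,T=T,o=o),allow_pickle=True)
x,y=.637,-.058
A=rect(w,T,0.055,x-.05,x+.05,y-.05,y+.05,4001)[:400,:400]
B=rect(w,T,o["ee_pos"][2]+.0255,x-.09,x+.07,y-.15,y+.01,2501)[:400,:400]
cv2.imwrite("pics/w5.png",np.hstack([A,B]));cv2.imwrite("pics/w5raw.png",w["pixels"])
E
```

```text
11.5 [ 0.57578561 -0.18380755  0.16935468] [ 9.84892895e-01  1.73161814e-01 -8.82687676e-04 -4.38238701e-04] [ 0.65154237 -0.15539745  0.34944505]
```

View pics/w5.png

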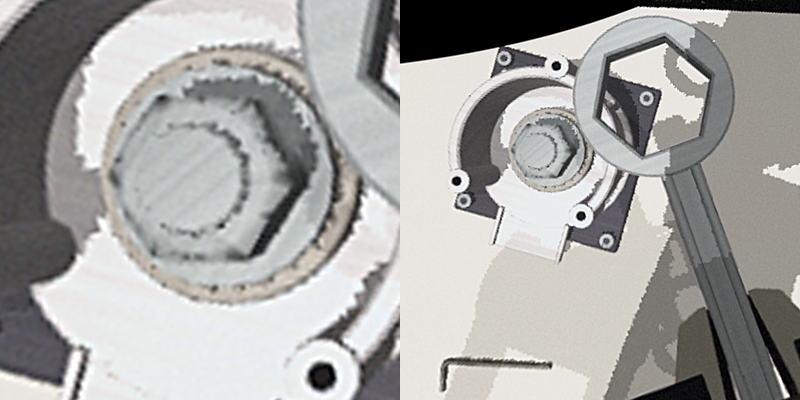

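Left panel: the nut centre is at about (198,179), world (0.6423,-0.057). Its vertices at (112,175) and (302,182) put the flats at yaw ≈ -2°. Right panel: the mouth bosses at (457,181) and (581,215) come out 93 mm apart (92.6 expected), giving head yaw ≈ -15° and the same centre. The ring at (653,95) is 99 mm from the TCP. Next I'll hover over the nut.

Emit:
send_rows(series="-0.02 0.1 0 0 0 -0.05; -0.05 0.25 0 0 0 -0.1; -0.09 0.4 0 0 0 -0.15; -0.13 0.55 0 0 0 -0.2; -0.163 0.65 0 0 0 -0.247; -0.163 0.65 0 0 0 -0.247; -0.163 0.65 -0.1 0 0 -0.247; -0.163 0.65 -0.25 0 0 -0.247; -0.163 0.65 -0.4 0 0 -0.247; -0.163 0.65 -0.47 0 0 -0.247; -0.163 0.65 -0.47 0 0 -0.247; -0.163 0.65 -0.47 0 0 -0.247; -0.163 0.65 -0.47 0 0 -0.247")

```text
time: 12.63
ee_pos: [0.5446, -0.0539, 0.0784]
eef_rot: [1.0, -0.02, 0.001, 0.0]
contact_force: [0.2, 0.0, -2.5]
width: 0.0166
finger_force: 50.0
```

```bash
python3 - <<'E'
from h import *
o=bot.get_obs();w=bot.capture("wrist");T=wcam(w,o);print(o["time"],o["ee_pos"],o["eef_rot"],T[:3,3],o["contact_force"],o["moment"])
np.save("w6.npy",dict(w=w,T=T,o=o),allow_pickle=True)
x,y=.6423,-.057
A=rect(w,T,0.055,x-.04,x+.04,y-.04,y+.04,5001)[:400,:400]
B=rect(w,T,o["ee_pos"][2]+.0255,x-.04,x+.04,y-.04,y+.04,5001)[:400,:400]
cv2.imwrite("pics/w6.png",np.hstack([A,B]))
E
```

```text
12.6333 [ 0.54461991 -0.05387413  0.07836456] [ 9.99803509e-01 -1.97993080e-02  9.55904980e-04  1.31220153e-04] [ 0.62452613 -0.05635549  0.25874068] [ 0.1833366   0.04529428 -2.45137096] [ 0.01345606  0.12780612 -0.01898786]
```

View pics/w6.png

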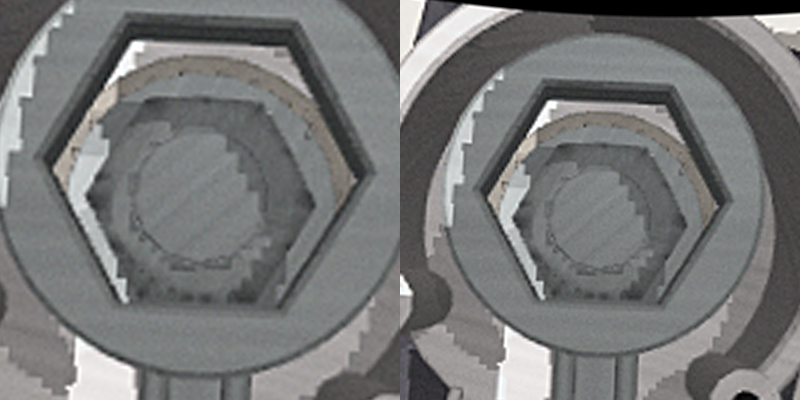

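The hole frames the nut. In the left panel the spindle is centred at (200,198) and the ring's hexagon vertices (38,157) and (375,172) are tilted 2.5°, against about 2° for the nut, so they are aligned within play. I'll lower it gently.

Emit:
send_rows(series="-0.002 0.002 -0.06 0 0 0; -0.002 0.002 -0.11 0 0 0; -0.002 0.002 -0.14 0 0 0; -0.002 0.002 -0.16 0 0 0; -0.002 0.002 -0.175 0 0 0; -0.002 0.002 -0.19 0 0 0; -0.002 0.002 -0.2 0 0 0; -0.002 0.002 -0.2 0 0 0")

```text
time: 13.35
ee_pos: [0.5435, -0.0531, 0.0362]
eef_rot: [1.0, -0.02, -0.0, -0.0]
contact_force: [-0.3, -0.8, -2.9]
width: 0.0164
finger_force: 50.0
```

Emit:
send_rows(series="0 0 -0.02 0 0 0; 0 0 -0.04 0 0 0; 0 0 -0.055 0 0 0; 0 0 -0.065 0 0 0; 0 0 -0.065 0 0 0; 0 0 -0.065 0 0 0")

```text
time: 13.85
ee_pos: [0.5435, -0.0531, 0.0234]
eef_rot: [1.0, -0.02, -0.0, -0.0]
contact_force: [-0.5, 0.4, -3.4]
width: 0.0166
finger_force: 50.0
```

```bash
cat >> h.py <<'E'
C=np.array([.6423,-.057])
def tq(o):
    r=o["ee_pos"][:2]-C;f=o["contact_force"];return (r[0]*f[1]-r[1]*f[0]), o["moment"][2]
def yaw(o):
    R=Ro.from_quat(o["eef_rot"]).as_matrix();return np.degrees(np.arctan2(R[1,0],R[0,0]))
def arc(p0,y0,ys,rad=.099,off=0):
    "rows for wrench yaws ys (deg) from commanded pose p0 (xy), yaw y0"
    for y in ys:
        a=np.radians(y+off);p=C-rad*np.array([np.cos(a),np.sin(a)]);d=(p-p0)/.2
        print(f"{d[0]:.3f} {d[1]:.3f} 0 0 0 {(y-y0)/90:.3f}",end="; ")
    print()
E
python3 - <<'E'
from h import *
o=bot.get_obs();print(o["time"],o["ee_pos"],yaw(o),o["contact_force"],o["moment"],tq(o))
p=o["ee_pos"][:2]-C;print(np.hypot(*p),np.degrees(np.arctan2(-p[1],-p[0])))
p0=o["ee_pos"][:2]
arc(p0,yaw(o),np.arange(-4,-16,-2),np.hypot(*p),np.degrees(np.arctan2(-p[1],-p[0]))-yaw(o))
E
```

```text
13.85 [ 0.54347897 -0.05309315  0.02342993] -2.2615782958755957 [-0.4699845   0.37605045 -3.42481099] [ 0.01308284  0.14832031 -0.00667142] (np.float64(-0.035325532248593375), np.float64(-0.006671416943672036))
0.09889822854496266 -2.2639888542686983
0.001 0.015 0 0 0 -0.019; 0.002 0.032 0 0 0 -0.042; 0.004 0.049 0 0 0 -0.064; 0.007 0.066 0 0 0 -0.086; 0.010 0.083 0 0 0 -0.108; 0.014 0.100 0 0 0 -0.130;
```

Seated about 2 mm above the flange, with no contact force. First stroke.

Emit:
send_rows(series="0.001 0.015 0 0 0 -0.019; 0.002 0.032 0 0 0 -0.042; 0.004 0.049 0 0 0 -0.064; 0.007 0.066 0 0 0 -0.086; 0.010 0.083 0 0 0 -0.108; 0.014 0.1 0 0 0 -0.13; 0.014 0.1 0 0 0 -0.13; 0.014 0.1 0 0 0 -0.13")

```text
time: 14.52
ee_pos: [0.5468, -0.0332, 0.0239]
eef_rot: [0.993, -0.121, 0.001, 0.0]
contact_force: [4.0, -2.1, -3.2]
width: 0.0163
finger_force: 50.0
```

```bash
python3 - <<'E'
from h import *
o=bot.get_obs();print(o["time"],o["ee_pos"],yaw(o),o["contact_force"],o["moment"],tq(o))
p=o["ee_pos"][:2]-C;print(np.hypot(*p),np.degrees(np.arctan2(-p[1],-p[0])))
# commanded pose now: yaw -14 about C
a=np.radians(-14);p0=C-.0989*np.array([np.cos(a),np.sin(a)])
arc(p0,-14,[-17,-20,-23,-26,-29,-32,-35,-38],.0989)
E
```

```text
14.5167 [ 0.54676259 -0.03322498  0.02388359] -13.889574336922056 [ 3.95165433 -2.12646135 -3.18803525] [-0.3151222  -0.48897113 -0.04735436] (np.float64(0.10920594622497708), np.float64(-0.04735435964536401))
0.09845125256524767 -13.974515926225148
0.007 0.025 0 0 0 -0.033; 0.015 0.049 0 0 0 -0.067; 0.025 0.074 0 0 0 -0.100; 0.035 0.097 0 0 0 -0.133; 0.047 0.120 0 0 0 -0.167; 0.060 0.142 0 0 0 -0.200; 0.075 0.164 0 0 0 -0.233; 0.090 0.185 0 0 0 -0.267;
```

Emit:
send_rows(series="0.007 0.025 0 0 0 -0.033; 0.015 0.049 0 0 0 -0.067; 0.025 0.074 0 0 0 -0.1; 0.025 0.074 0 0 0 -0.1")

```text
time: 14.85
ee_pos: [0.5518, -0.0182, 0.0238]
eef_rot: [0.98, -0.2, 0.0, 0.0]
contact_force: [3.8, -2.4, -2.8]
width: 0.0172
finger_force: 50.0
```

```bash
python3 - <<'E'
from h import *
o=bot.get_obs();w=bot.capture("wrist");T=wcam(w,o);print(o["time"],o["ee_pos"],yaw(o),o["contact_force"],o["moment"],tq(o))
np.save("w7.npy",dict(w=w,T=T,o=o),allow_pickle=True)
g=cv2.cvtColor(rect(w,T,o["ee_pos"][2]+.0255,.6423-.04,.6423+.04,-.057-.04,-.057+.04,2501)[:200,:200],cv2.COLOR_BGR2GRAY)
cv2.imwrite("pics/w7.png",cv2.resize(g,(600,600),interpolation=cv2.INTER_CUBIC))
E
```

```text
14.85 [ 0.55181352 -0.01821919  0.02382335] -23.03317911871903 [ 3.7950602  -2.41167625 -2.79482844] [-0.44093527 -0.54170664 -0.04314945] (np.float64(0.07104859657704793), np.float64(-0.04314945386370633))
```

View pics/w7.png

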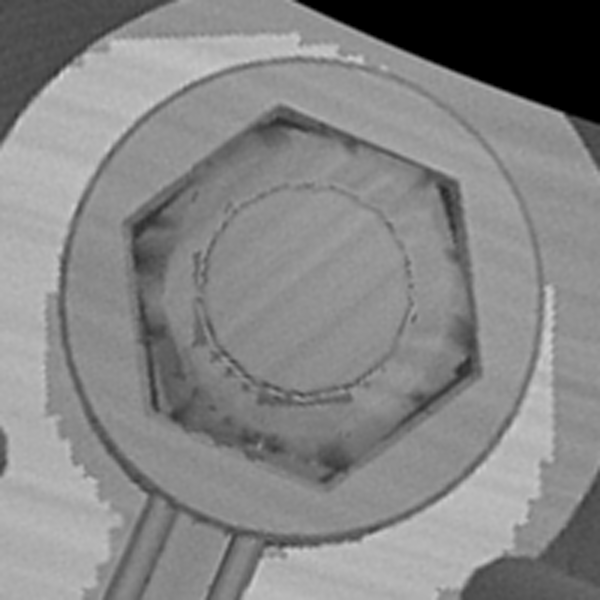

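The ring sits properly round the nut: its hexagon hole at (305,295) hugs the nut, and both have turned together. I'll continue the stroke with slightly less radius, since the wrench is pulling about 4 N radially.

```bash
python3 - <<'E'
from h import *
a=np.radians(-23);p0=C-.0989*np.array([np.cos(a),np.sin(a)])
arc(p0,-23,[-25,-27,-29,-31,-33,-35,-37,-39,-41,-43,-45],.0982)
E
```

```text
0.010 0.014 0 0 0 -0.022; 0.018 0.030 0 0 0 -0.044; 0.026 0.045 0 0 0 -0.067; 0.034 0.060 0 0 0 -0.089; 0.043 0.074 0 0 0 -0.111; 0.053 0.088 0 0 0 -0.133; 0.063 0.102 0 0 0 -0.156; 0.074 0.116 0 0 0 -0.178; 0.085 0.129 0 0 0 -0.200; 0.096 0.142 0 0 0 -0.222; 0.108 0.154 0 0 0 -0.244;
```

Emit:
send_rows(series="0.01 0.014 0 0 0 -0.022; 0.018 0.03 0 0 0 -0.044; 0.026 0.045 0 0 0 -0.067; 0.034 0.06 0 0 0 -0.089; 0.043 0.074 0 0 0 -0.111; 0.053 0.088 0 0 0 -0.133; 0.063 0.102 0 0 0 -0.156")

```text
time: 15.48
ee_pos: [0.5634, 0.0019, 0.0234]
eef_rot: [0.949, -0.317, -0.001, 0.0]
contact_force: [-1.9, -2.1, -1.5]
width: 0.0163
finger_force: 50.1
```

```bash
python3 - <<'E'
from h import *
o=bot.get_obs();print(o["time"],o["ee_pos"],yaw(o),o["contact_force"],o["moment"],tq(o))
p=o["ee_pos"][:2]-C;print(np.hypot(*p),np.degrees(np.arctan2(-p[1],-p[0])))
E
```

```text
15.4833 [0.56343123 0.00187398 0.0234467 ] -36.93230234314989 [-1.91133524 -2.10046146 -1.4881613 ] [-0.26944952  0.38713593  0.29171818] (np.float64(0.278188721797092), np.float64(0.2917181790219789))
0.09841965389951489 -36.74061188574714
```

Emit:
send_rows(series="0.011 0.014 0 0 0 -0.022; 0.022 0.027 0 0 0 -0.044; 0.033 0.04 0 0 0 -0.066; 0.045 0.052 0 0 0 -0.088")

```text
time: 15.82
ee_pos: [0.5724, 0.0124, 0.0234]
eef_rot: [0.924, -0.381, -0.001, 0.0]
contact_force: [-3.0, -0.9, -1.7]
width: 0.0165
finger_force: 50.1
```

```bash
python3 - <<'E'
from h import *
o=bot.get_obs();print(o["time"],o["ee_pos"],yaw(o),o["contact_force"],o["moment"],tq(o))
p=o["ee_pos"][:2]-C;print(np.hypot(*p),np.degrees(np.arctan2(-p[1],-p[0])))
E
```

```text
15.8167 [0.57239643 0.01239181 0.02343177] -44.84825845638001 [-2.96131686 -0.86087931 -1.68986376] [-0.05742094  0.55891013  0.2340562 ] (np.float64(0.26566966429909084), np.float64(0.23405619740416717))
0.09849736839411304 -44.7895013644204
```

Torque is about 0.5 N m while turning, as expected. I'll finish the stroke to -47°, back off about 4° into the play, and lift.

```bash
python3 - <<'E'
from h import *
a=np.radians(-45);p0=C-.0982*np.array([np.cos(a),np.sin(a)])
arc(p0,-45,[-46,-47,-47,-45,-43],.0982)
a=np.radians(-43);p0=C-.0982*np.array([np.cos(a),np.sin(a)])
arc(p0,-43,[-38,-32,-26,-20,-14,-8,-2,4,9,13,15.5],.0985)
E
```

```text
0.006 0.006 0 0 0 -0.011; 0.012 0.012 0 0 0 -0.022; 0.012 0.012 0 0 0 -0.022; 0.000 0.000 0 0 0 0.000; -0.012 -0.012 0 0 0 0.022; 
-0.029 -0.032 0 0 0 0.056; -0.059 -0.074 0 0 0 0.122; -0.084 -0.119 0 0 0 0.189; -0.104 -0.166 0 0 0 0.256; -0.119 -0.216 0 0 0 0.322; -0.129 -0.266 0 0 0 0.389; -0.133 -0.318 0 0 0 0.456; -0.132 -0.369 0 0 0 0.522; -0.127 -0.412 0 0 0 0.578; -0.121 -0.446 0 0 0 0.622; -0.115 -0.466 0 0 0 0.650;
```

Emit:
send_rows(series="0.006 0.006 0 0 0 -0.011; 0.012 0.012 0 0 0 -0.022; 0.012 0.012 0 0 0 -0.022; 0 0 0 0 0 0; -0.012 -0.012 0 0 0 0.022; -0.012 -0.012 0 0 0 0.022; -0.012 -0.012 0.03 0 0 0.022; -0.012 -0.012 0.08 0 0 0.022; -0.012 -0.012 0.13 0 0 0.022; -0.012 -0.012 0.18 0 0 0.022; -0.012 -0.012 0.18 0 0 0.022; -0.012 -0.012 0.18 0 0 0.022")

```text
time: 16.82
ee_pos: [0.571, 0.0101, 0.0606]
eef_rot: [0.931, -0.366, 0.001, -0.0]
contact_force: [-0.6, -0.4, -4.1]
width: 0.0164
finger_force: 50.0
```

Emit:
send_rows(series="-0.029 -0.032 0 0 0 0.056; -0.059 -0.074 0 0 0 0.122; -0.084 -0.119 0 0 0 0.189; -0.104 -0.166 0 0 0 0.256; -0.119 -0.216 0 0 0 0.322; -0.129 -0.266 0 0 0 0.389; -0.133 -0.318 0 0 0 0.456; -0.132 -0.369 0 0 0 0.522; -0.127 -0.412 0 0 0 0.578; -0.121 -0.446 0 0 0 0.622; -0.115 -0.466 0 0 0 0.65; -0.115 -0.466 0 0 0 0.65; -0.115 -0.466 0 0 0 0.65")

```text
time: 17.9
ee_pos: [0.5473, -0.0831, 0.0591]
eef_rot: [0.991, 0.134, -0.0, -0.0]
contact_force: [-0.0, 0.1, -3.7]
width: 0.0163
finger_force: 50.0
```

```bash
python3 - <<'E'
from h import *
o=bot.get_obs();w=bot.capture("wrist");T=wcam(w,o);print(o["time"],o["ee_pos"],yaw(o),o["contact_force"],o["moment"])
np.save("w8.npy",dict(w=w,T=T,o=o),allow_pickle=True)
p=o["ee_pos"][:2]-C;print(np.hypot(*p),np.degrees(np.arctan2(-p[1],-p[0])))
# ring centre and hex orientation of hole edge / nut by edge-direction histogram mod 60
for nm,z,r0,r1 in(("ring",o["ee_pos"][2]+.0255,.019,.0245),("nut",.051,.0165,.0225)):
    s=5001;h=.03
    g=cv2.GaussianBlur(cv2.cvtColor(rect(w,T,z,C[0]-h,C[0]+h,C[1]-h,C[1]+h,s)[:300,:300],cv2.COLOR_BGR2GRAY).astype(np.float32),(0,0),2)
    gx,gy=cv2.Sobel(g,cv2.CV_32F,1,0),cv2.Sobel(g,cv2.CV_32F,0,1)
    i,j=np.mgrid[:300,:300];X=h-i/s;Y=h-j/s;r=np.hypot(X,Y)
    a=np.degrees(np.arctan2(-gx,-gy)) # world gradient dir: x=-row, y=-col
    m=np.hypot(gx,gy);phi=np.degrees(np.arctan2(Y,X))
    rad=np.abs(((a-phi)+90)%180-90)<32
    k=(r>r0)&(r<r1)&rad&(m>np.percentile(m,70))
    H,e=np.histogram(a[k]%60,60,(0,60),weights=m[k]);H=np.convolve(np.r_[H[-2:],H,H[:2]],np.ones(5)/5,"valid")
    print(nm,np.argmax(H)+.5,[(int(q),int(H[q]/H.max()*100)) for q in np.argsort(-H)[:10]])
E
```

```text
17.9 [ 0.54731833 -0.08312358  0.05912587] 15.443905023267101 [-0.03888183  0.1324326  -3.6556864 ] [-0.05967673  0.09386324  0.02094034]
0.09850867399259393 15.378283242949204
ring 15.5 [(15, 100), (16, 97), (14, 96), (17, 86), (13, 86), (18, 74), (12, 74), (19, 60), (11, 60), (20, 50)]
nut 25.5 [(25, 100), (23, 98), (19, 98), (17, 98), (26, 98), (16, 97), (24, 97), (21, 97), (22, 97), (18, 96)]
```

```bash
python3 - <<'E'
from h import *
a=np.radians(15.5);p0=C-.0985*np.array([np.cos(a),np.sin(a)])
arc(p0,15.5,[17],.0985)
E
```

```text
0.004 -0.012 0 0 0 0.017;
```

Emit:
send_rows(series="0.004 -0.012 0 0 0 0.017; 0.004 -0.012 -0.03 0 0 0.017; 0.004 -0.012 -0.06 0 0 0.017; 0.004 -0.012 -0.075 0 0 0.017; 0.004 -0.012 -0.09 0 0 0.017; 0.004 -0.012 -0.105 0 0 0.017; 0.004 -0.012 -0.115 0 0 0.017; 0.004 -0.012 -0.12 0 0 0.017; 0.004 -0.012 -0.12 0 0 0.017")

```text
time: 18.7
ee_pos: [0.5482, -0.0856, 0.0353]
eef_rot: [0.989, 0.148, -0.0, 0.0]
contact_force: [-1.7, -1.4, -3.9]
width: 0.0165
finger_force: 50.0
```

Emit:
send_rows(series="0 0 -0.015 0 0 0; 0 0 -0.03 0 0 0; 0 0 -0.045 0 0 0; 0 0 -0.055 0 0 0; 0 0 -0.06 0 0 0; 0 0 -0.06 0 0 0")

```text
time: 19.2
ee_pos: [0.5482, -0.0855, 0.0232]
eef_rot: [0.989, 0.149, -0.0, -0.0]
contact_force: [-4.4, -3.7, -2.6]
width: 0.0164
finger_force: 50.0
```

```bash
python3 - <<'E'
from h import *
o=bot.get_obs();print(o["time"],o["ee_pos"],yaw(o),o["contact_force"],o["moment"],tq(o))
a=np.radians(17);p0=C-.0985*np.array([np.cos(a),np.sin(a)])
arc(p0,17,[15,13,11,9,7,5,3,1,-1],.0983)
a=np.radians(-1);p0=C-.0983*np.array([np.cos(a),np.sin(a)])
arc(p0,-1,[-2,-3,-4,-5,-6,-7,-8,-9,-10],.0983)
E
```

```text
19.2 [ 0.54817481 -0.08554105  0.02321188] 17.08026089632481 [-4.43017763 -3.65588751 -2.64622391] [-0.61591137  0.58493974 -0.2002418 ] (np.float64(0.21766917076892597), np.float64(-0.20024179693555566))
-0.004 0.017 0 0 0 -0.022; -0.008 0.033 0 0 0 -0.044; -0.011 0.050 0 0 0 -0.067; -0.014 0.067 0 0 0 -0.089; -0.017 0.084 0 0 0 -0.111; -0.019 0.101 0 0 0 -0.133; -0.020 0.118 0 0 0 -0.156; -0.020 0.135 0 0 0 -0.178; -0.020 0.153 0 0 0 -0.200; 
0.000 0.009 0 0 0 -0.011; 0.001 0.017 0 0 0 -0.022; 0.001 0.026 0 0 0 -0.033; 0.002 0.034 0 0 0 -0.044; 0.003 0.043 0 0 0 -0.056; 0.004 0.051 0 0 0 -0.067; 0.005 0.060 0 0 0 -0.078; 0.006 0.068 0 0 0 -0.089; 0.007 0.077 0 0 0 -0.100;
```

Seated without vertical force. The stop can come no earlier than about -12° on this stroke. I'll drive freely to -6° with a softer grip, so the pads pass little moment, then go in 1° steps.

Emit:
send_rows(series="-0.004 0.017 0 0 0 -0.022; -0.008 0.033 0 0 0 -0.044; -0.011 0.05 0 0 0 -0.067; -0.014 0.067 0 0 0 -0.089; -0.017 0.084 0 0 0 -0.111; -0.019 0.101 0 0 0 -0.133; -0.02 0.118 0 0 0 -0.156; -0.02 0.135 0 0 0 -0.178; -0.02 0.153 0 0 0 -0.2; -0.02 0.153 0 0 0 -0.2", force=18)

```text
time: 20.03
ee_pos: [0.544, -0.0547, 0.0234]
eef_rot: [1.0, -0.009, -0.0, 0.0]
contact_force: [-3.9, -4.4, -2.3]
width: 0.0168
finger_force: 18.0
```

Emit:
send_rows(series="0 0.009 0 0 0 -0.011; 0.001 0.017 0 0 0 -0.022; 0.001 0.026 0 0 0 -0.033; 0.002 0.034 0 0 0 -0.044; 0.003 0.043 0 0 0 -0.056")

```text
time: 20.45
ee_pos: [0.5445, -0.0465, 0.0233]
eef_rot: [0.999, -0.052, -0.001, 0.0]
contact_force: [-4.7, -5.9, -2.9]
width: 0.0168
finger_force: 18.0
```

```bash
python3 - <<'E'
from h import *
o=bot.get_obs();print(o["time"],o["ee_pos"],yaw(o),o["contact_force"],o["moment"],tq(o),sum(tq(o)),o["width"])
E
```

```text
20.45 [ 0.54450921 -0.0464838   0.02333577] -5.995522111653983 [-4.70258514 -5.86558567 -2.93721762] [-0.88857282  0.83984007 -0.01395543] (np.float64(0.6230535899835206), np.float64(-0.013955426329490813)) 0.6090981636540298 0.016832507981544245
```

Torque now reads cleanly through the force: 0.61 N m. From here on, small steps.

Emit:
send_rows(series="-0.001 0.009 0 0 0 -0.011; 0 0.017 0 0 0 -0.022; 0 0.017 0 0 0 -0.022")

```text
time: 20.7
ee_pos: [0.5449, -0.0429, 0.0235]
eef_rot: [0.998, -0.07, -0.0, 0.0]
contact_force: [-1.7, -4.2, -3.4]
width: 0.0167
finger_force: 18.0
```

Emit:
send_rows(series="0.001 0.0085 0 0 0 -0.011; 0.001 0.0085 0 0 0 -0.011")

```text
time: 20.87
ee_pos: [0.5452, -0.0413, 0.0235]
eef_rot: [0.997, -0.078, 0.0, 0.0]
contact_force: [-0.4, -4.8, -3.1]
width: 0.0169
finger_force: 18.0
```

Emit:
send_rows(series="0.0015 0.0085 0 0 0 -0.011; 0.0015 0.0085 0 0 0 -0.011")

```text
time: 21.03
ee_pos: [0.5455, -0.0396, 0.0235]
eef_rot: [0.996, -0.087, 0.0, 0.0]
contact_force: [-0.8, -5.4, -3.5]
width: 0.0164
finger_force: 18.0
```

Emit:
send_rows(series="0.0015 0.0085 0 0 0 -0.011; 0.0015 0.0085 0 0 0 -0.011")

```text
time: 21.2
ee_pos: [0.5458, -0.0379, 0.0236]
eef_rot: [0.995, -0.095, 0.0, 0.0]
contact_force: [-0.8, -5.3, -4.5]
width: 0.0168
finger_force: 18.0
```

Emit:
send_rows(series="0.002 0.0085 0 0 0 -0.011; 0.002 0.0085 0 0 0 -0.011")

```text
time: 21.37
ee_pos: [0.5461, -0.0362, 0.0235]
eef_rot: [0.995, -0.104, 0.0, 0.0]
contact_force: [-1.7, -5.1, -4.4]
width: 0.0167
finger_force: 18.0
```

Emit:
send_rows(series="0.002 0.0085 0 0 0 -0.011; 0.002 0.0085 0 0 0 -0.011")

```text
time: 21.53
ee_pos: [0.5465, -0.0345, 0.0235]
eef_rot: [0.994, -0.112, 0.0, 0.0]
contact_force: [-0.9, -4.9, -4.5]
width: 0.0171
finger_force: 18.0
```

Emit:
send_rows(series="0.002 0.0083 0 0 0 -0.011; 0.002 0.0083 0 0 0 -0.011")

```text
time: 21.7
ee_pos: [0.547, -0.0328, 0.0235]
eef_rot: [0.993, -0.121, 0.0, 0.0]
contact_force: [-0.6, -5.6, -4.0]
width: 0.0167
finger_force: 18.0
```

Emit:
send_rows(series="0.0026 0.01 0 0 0 -0.0133; 0.0026 0.01 0 0 0 -0.0133")

```text
time: 21.87
ee_pos: [0.5475, -0.0308, 0.0236]
eef_rot: [0.991, -0.131, 0.0, 0.0]
contact_force: [-1.6, -4.9, -3.8]
width: 0.0166
finger_force: 18.0
```

Emit:
send_rows(series="0.0028 0.01 0 0 0 -0.0133; 0.0028 0.01 0 0 0 -0.0133")

```text
time: 22.03
ee_pos: [0.5481, -0.0288, 0.0235]
eef_rot: [0.99, -0.142, 0.0, 0.0]
contact_force: [-1.0, -5.0, -3.7]
width: 0.0166
finger_force: 18.0
```

Emit:
send_rows(series="0.003 0.01 0 0 0 -0.0133; 0.003 0.01 0 0 0 -0.0133")

```text
time: 22.2
ee_pos: [0.5487, -0.0268, 0.0235]
eef_rot: [0.988, -0.152, 0.0, 0.0]
contact_force: [-0.9, -5.6, -3.8]
width: 0.0167
finger_force: 18.0
```

Emit:
send_rows(series="0.0032 0.0098 0 0 0 -0.0133; 0.0032 0.0098 0 0 0 -0.0133")

```text
time: 22.37
ee_pos: [0.5493, -0.0249, 0.0235]
eef_rot: [0.987, -0.162, 0.0, 0.0]
contact_force: [-1.0, -5.1, -4.2]
width: 0.017
finger_force: 18.0
```

Emit:
send_rows(series="0.0034 0.0097 0 0 0 -0.0133; 0.0034 0.0097 0 0 0 -0.0133")

```text
time: 22.53
ee_pos: [0.55, -0.0229, 0.0235]
eef_rot: [0.985, -0.173, 0.0, 0.0]
contact_force: [-1.1, -5.6, -4.1]
width: 0.0166
finger_force: 18.0
```

Emit:
send_rows(series="0.0036 0.0096 0 0 0 -0.0133; 0.0036 0.0096 0 0 0 -0.0133")

```text
time: 22.7
ee_pos: [0.5508, -0.021, 0.0236]
eef_rot: [0.983, -0.183, 0.0, 0.0]
contact_force: [-0.1, -5.2, -5.1]
width: 0.0168
finger_force: 18.0
```

Emit:
send_rows(series="0.0039 0.0095 0 0 0 -0.0133; 0.0039 0.0095 0 0 0 -0.0133")

```text
time: 22.87
ee_pos: [0.5515, -0.0191, 0.0235]
eef_rot: [0.981, -0.193, 0.0, 0.0]
contact_force: [-0.6, -5.2, -4.0]
width: 0.0168
finger_force: 18.0
```

Emit:
send_rows(series="0.0041 0.0094 0 0 0 -0.0133; 0.0041 0.0094 0 0 0 -0.0133")

```text
time: 23.03
ee_pos: [0.5522, -0.0174, 0.0235]
eef_rot: [0.979, -0.203, -0.0, 0.0]
contact_force: [-2.0, -6.9, -2.7]
width: 0.0169
finger_force: 18.0
```

The force is rising: about 7.1 N tangential. I'll check it precisely.

```bash
python3 - <<'E'
from h import *
o=bot.get_obs();y=yaw(o);print(o["ee_pos"],y,o["contact_force"],o["moment"],tq(o),sum(tq(o)))
p=o["ee_pos"][:2]-C;print(np.hypot(*p),np.degrees(np.arctan2(-p[1],-p[0])))
E
```

```text
[ 0.55224605 -0.01741853  0.02353555] -23.450047945251374 [-2.03195142 -6.93835423 -2.7430888 ] [-1.10277925  0.44556284  0.0836286 ] (np.float64(0.7052538285473033), np.float64(0.08362860487875785)) 0.7888824334260612
0.09836872856910281 -23.72696242435318
```

Emit:
send_rows(series="0.0013 0.003 0 0 0 -0.004; 0.0013 0.003 0 0 0 -0.004")

```text
time: 23.2
ee_pos: [0.5523, -0.0171, 0.0235]
eef_rot: [0.979, -0.206, -0.0, 0.001]
contact_force: [-2.6, -8.8, -4.0]
width: 0.0166
finger_force: 18.0
```

The stop has been reached: 0.36° more added about 2 N. One more nudge.

Emit:
send_rows(series="0.0011 0.0025 0 0 0 -0.003; 0.0011 0.0025 0 0 0 -0.003; 0.0011 0.0025 0 0 0 -0.003")

```text
time: 23.45
ee_pos: [0.5526, -0.0167, 0.0235]
eef_rot: [0.978, -0.208, -0.0, 0.001]
contact_force: [-2.2, -8.6, -3.0]
width: 0.017
finger_force: 18.0
```

```bash
python3 - <<'E'
from h import *
o=bot.get_obs();y=yaw(o);print(o["ee_pos"],y,o["contact_force"],o["moment"],tq(o),sum(tq(o)))
E
```

```text
[ 0.5525593  -0.01670141  0.02349786] -24.014271356115792 [-2.1682896  -8.61480459 -3.00972307] [-1.51351263  0.62674838  0.11703889] (np.float64(0.8604776484628487), np.float64(0.1170388936959239)) 0.9775165421587726
```

Emit:
send_rows(series="0.0015 0.0033 0 0 0 -0.0045; 0.0015 0.0033 0 0 0 -0.0045; 0.0015 0.0033 0 0 0 -0.0045")

```text
time: 23.7
ee_pos: [0.5528, -0.0162, 0.0235]
eef_rot: [0.977, -0.212, -0.0, 0.001]
contact_force: [-3.7, -9.6, -3.1]
width: 0.0167
finger_force: 18.0
```

```bash
python3 - <<'E'
from h import *
o=bot.get_obs();y=yaw(o);print(o["ee_pos"],y,o["contact_force"],o["moment"],tq(o),sum(tq(o)))
E
```

```text
[ 0.55278696 -0.01618301  0.02348361] -24.421018243101507 [-3.68300894 -9.59549123 -3.14803214] [-1.75010137  0.65057554  0.08448266] (np.float64(1.0092509840777124), np.float64(0.08448265547902076)) 1.0937336395567332
```

Emit:
send_rows(series="0.0013 0.003 0 0 0 -0.0035; 0.0013 0.003 0 0 0 -0.0035; 0.0013 0.003 0 0 0 -0.0035")

```text
time: 23.95
ee_pos: [0.553, -0.0157, 0.0235]
eef_rot: [0.977, -0.214, -0.0, 0.001]
contact_force: [-3.6, -11.5, -3.5]
width: 0.0166
finger_force: 18.0
```

```bash
python3 - <<'E'
from h import *
o=bot.get_obs();y=yaw(o);print(o["ee_pos"],y,o["contact_force"],o["moment"],tq(o),sum(tq(o)))
a=np.radians(-24.8);p0=C-.0984*np.array([np.cos(a),np.sin(a)])
arc(p0,-24.8,[-23.5,-22,-20],.0984)
E
```

```text
[ 0.55300647 -0.01570493  0.02345953] -24.733469220209102 [ -3.63443425 -11.4755125   -3.5125183 ] [-1.99277264  0.74936515  0.17192559] (np.float64(1.1747732918396787), np.float64(0.17192558561493906)) 1.3466988774546178
-0.005 -0.010 0 0 0 0.014; -0.010 -0.022 0 0 0 0.031; -0.016 -0.038 0 0 0 0.053;
```

About 1.2–1.3 N m, with roughly 12 N tangential: the nut is up solid. I'll back off into the play, firm the grip and lift off.

Emit:
send_rows(series="-0.005 -0.01 0 0 0 0.014; -0.01 -0.022 0 0 0 0.031; -0.016 -0.038 0 0 0 0.053; -0.016 -0.038 0 0 0 0.053; -0.016 -0.038 0 0 0 0.053; -0.016 -0.038 0.03 0 0 0.053; -0.016 -0.038 0.08 0 0 0.053; -0.016 -0.038 0.14 0 0 0.053; -0.016 -0.038 0.22 0 0 0.053; -0.016 -0.038 0.32 0 0 0.053; -0.016 -0.038 0.42 0 0 0.053; -0.016 -0.038 0.5 0 0 0.053; -0.016 -0.038 0.5 0 0 0.053; -0.016 -0.038 0.5 0 0 0.053", force=45)

```text
time: 25.12
ee_pos: [0.5505, -0.0222, 0.1244]
eef_rot: [0.985, -0.174, 0.001, -0.0]
contact_force: [-0.6, -0.0, -3.4]
width: 0.0163
finger_force: 45.0
```

Emit:
send_rows(series="-0.03 -0.12 0 0 0 0.04; -0.07 -0.28 0 0 0 0.1; -0.12 -0.45 0 0 0 0.16; -0.17 -0.62 0 0 0 0.22; -0.22 -0.8 0 0 0 0.28; -0.25 -0.95 0 0 0 0.3; -0.25 -0.95 0 0 0 0.3; -0.25 -0.95 0 0 0 0.3")

```text
time: 25.78
ee_pos: [0.4992, -0.2133, 0.1221]
eef_rot: [0.998, 0.059, -0.001, -0.001]
contact_force: [0.0, 0.8, -2.6]
width: 0.0167
finger_force: 45.0
```

Emit:
send_rows(series="-0.05 -0.14 0 0 0 0.06; -0.1 -0.3 0 0 0 0.12; -0.16 -0.45 0 0 0 0.18; -0.22 -0.58 0 0 0 0.22; -0.24 -0.65 0 0 0 0.24; -0.24 -0.65 0 0 0 0.24; -0.24 -0.65 0 0 0 0.24; -0.24 -0.65 0 0 0 0.24")

```text
time: 26.45
ee_pos: [0.4525, -0.3412, 0.123]
eef_rot: [0.969, 0.247, -0.0, -0.0]
contact_force: [0.2, -0.6, -3.2]
width: 0.0167
finger_force: 45.0
```

Emit:
send_rows(series="0 0 -0.1 0 0 0; 0 0 -0.22 0 0 0; 0 0 -0.35 0 0 0; 0 0 -0.46 0 0 0; 0 0 -0.55 0 0 0; 0 0 -0.61 0 0 0; 0 0 -0.64 0 0 0; 0 0 -0.655 0 0 0; 0 0 -0.665 0 0 0; 0 0 -0.67 0 0 0; 0 0 -0.67 0 0 0")

```text
time: 27.37
ee_pos: [0.4525, -0.3426, -0.0097]
eef_rot: [0.969, 0.247, 0.0, 0.0]
contact_force: [-0.8, 0.7, -3.2]
width: 0.0163
finger_force: 45.0
```

Still carrying the full weight of 3.2 N; a little lower.

Emit:
send_rows(series="0 0 -0.004 0 0 0; 0 0 -0.006 0 0 0; 0 0 -0.006 0 0 0")

```text
time: 27.62
ee_pos: [0.4524, -0.3426, -0.0112]
eef_rot: [0.969, 0.247, 0.0, 0.0]
contact_force: [0.5, 0.8, -1.4]
width: 0.0163
finger_force: 45.0
```

Emit:
send_rows(series="0 0 -0.003 0 0 0; 0 0 -0.003 0 0 0")

```text
time: 27.78
ee_pos: [0.4524, -0.3427, -0.0115]
eef_rot: [0.969, 0.247, 0.0, 0.0]
contact_force: [-1.2, 1.3, 5.4]
width: 0.0164
finger_force: 45.0
```

It's resting on the bench. Release and rise.

Emit:
send_rows(series="0 0 0 0 0 0; 0 0 0 0 0 0; 0 0 0 0 0 0; 0 0 0 0 0 0; 0 0 0 0 0 0; 0 0 0 0 0 0; 0 0 0 0 0 0; 0 0 0 0 0 0; 0 0 0 0 0 0; 0 0 0 0 0 0; 0 0 0.05 0 0 0; 0 0 0.15 0 0 0; 0 0 0.3 0 0 0; 0 0 0.45 0 0 0; 0 0 0.6 0 0 0; 0 0 0.75 0 0 0; 0 0 0.75 0 0 0; 0 0 0.75 0 0 0; 0 0 0.75 0 0 0", grip=0)

```text
time: 29.37
ee_pos: [0.4517, -0.342, 0.1372]
eef_rot: [0.969, 0.247, -0.0, -0.0]
contact_force: [-0.4, -0.6, -0.8]
width: 0.0926
finger_force: 0.0
```

```bash
python3 - <<'E'
from h import *
o=bot.get_obs();w=bot.capture("wrist");T=wcam(w,o);print(o["time"],o["ee_pos"],o["contact_force"],o["width"])
# check: wrench ring hole visible on bench: circle fit at ring top plane
g=cv2.cvtColor(rect(w,T,.014,.49,.59,-.345,-.245,2000)[:200,:200],cv2.COLOR_BGR2GRAY)
c=cv2.HoughCircles(g,cv2.HOUGH_GRADIENT,1,50,param1=80,param2=15,minRadius=58,maxRadius=72);print(c, [] if c is None else [(.59-q[1]/2000,-.245-q[0]/2000) for q in c[0]])
t=bot.capture("top")["pixels"];a=np.load("top0.npy",allow_pickle=True).item()["pixels"]
d=cv2.absdiff(cv2.GaussianBlur(t,(0,0),1),cv2.GaussianBlur(a,(0,0),1)).max(2)>60
for nm,(x0,y0,x1,y1) in dict(tin=(130,195,168,225),cup=(118,165,144,190),burr=(148,157,174,182),key=(215,222,250,238),head=(220,148,275,202)).items():print(nm,int(d[y0:y1,x0:x1].sum()))
E
```

```text
29.3667 [ 0.45172158 -0.34200558  0.13724171] [-0.42778769 -0.63252763 -0.84815552] 0.0926231578662056
[[[ 97.5 101.5  63.7]]] [(np.float32(0.53924996), np.float32(-0.29375))]
tin 0
cup 0
burr 0
key 1
head 0
```

The ring is flat on the bench at (0.539,-0.294), radius 32 mm, and the bystanders have not moved. Handing in.

```bash
python3 -c "
from plant import bot
print(bot.job_done())"
```

```text
the job is handed in; nothing more can be done
None
```

I tightened the clamp nut in two strokes until it came up solid, with a last reading of about 1.2–1.3 N m. The wrench is flat on the bench clear of the head, and the head and the bystanders I checked haven't moved; the job is handed in at about 29 s of robot time.

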